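# Rack the bench row in reverse for the other side of the table

### The job

The dark board carries a row of four things, each on its own cork mat: a white bottle, a jar with a black lid, a metal tin and a stone muller with a wooden handle. The rack will be used from the other side of the table, so move all four into the empty light-wood rack in reverse order: what stood at the left end of the row goes into the pocket at the right end, the next one beside it, and so on. Stand each upright on the floor of its own pocket, let go, and never lay any of them over on the way.

Things in the scene. Friction and masses are not known exactly. Their poses are not given: they have to be found in the camera images.
- medium: White plastic bottle of painting medium with a grey screw cap: body 39 mm in diameter and straight up to 76 mm, cap 25 mm in diameter, 94 mm tall in all, about 90 g. Grasp round the body. Origin at the centre of its underside, z axis up its own axis; it is round, so its yaw does not matter.
- jar: Glass jar with a grey content and a black lid, 56 mm in diameter (straight sides from 7 to 59 mm height), 75 mm tall, about 250 g. Grasp round the body. Origin at the centre of its underside, z axis up its own axis; it is round, so its yaw does not matter.
- tin: Plain metal tin without a label, a closed cylinder 48 mm in diameter and 70 mm tall, about 150 g. Origin at the centre of its underside, z axis up its own axis; it is round, so its yaw does not matter.
- muller: Paint muller, pale marble foot and brown wooden handle: flat round foot 58 mm in diameter and 12 mm high, narrowing to a straight wooden stem 28 mm in diameter from 24 to 72 mm height, with a knob 32 mm in diameter on top, 91 mm tall, about 250 g. Grasp round the stem. Origin at the centre of its underside, z axis up its own axis; it is round, so its yaw does not matter.
- mat_0: Round cork mat, 68 mm in diameter and 6 mm thick, fixed on the dark board; origin at the centre of its underside. All four mats look alike and stay where they are. At the start the white bottle stands on this one, centred within 4 mm, so this mat keeps the place that the white bottle had in the row.
- mat_1: Round cork mat, 68 mm in diameter and 6 mm thick, fixed on the dark board; origin at the centre of its underside. All four mats look alike and stay where they are. At the start the black-lidded jar stands on this one, centred within 4 mm, so this mat keeps the place that the black-lidded jar had in the row.
- mat_2: Round cork mat, 68 mm in diameter and 6 mm thick, fixed on the dark board; origin at the centre of its underside. All four mats look alike and stay where they are. At the start the metal tin stands on this one, centred within 4 mm, so this mat keeps the place that the metal tin had in the row.
- mat_3: Round cork mat, 68 mm in diameter and 6 mm thick, fixed on the dark board; origin at the centre of its underside. All four mats look alike and stay where they are. At the start the muller stands on this one, centred within 4 mm, so this mat keeps the place that the muller had in the row.
- board: Dark wooden board, fixed, 92 (x) by 352 (y) by 18 mm; a rail 8 mm wide on each long side rises to 32 mm above the table. Origin: centre of its underside; y along the row (left as seen from the robot, yaw within 0.15 rad), z up. Mat centres at y = +-0.126 and +-0.042 m, x = 0; their tops, where the things stand, at z = 0.024 m. May be nearer or farther than the rack.
- rack: Light wooden rack, fixed, empty, 88 (x) by 348 (y) mm, four open pockets in a row, a small bar handle at each end. Origin: centre of its underside; y along the row (left as seen from the robot, yaw within 0.15 rad), z up. Pocket centres at y = +-0.126 and +-0.042 m, x = 0; pockets 72 mm square, floor at z = 0.018 m, wall tops at 0.032 m, walls 8 to 12 mm thick.
There are look-alikes about, which are no part of the job. Leave any orange or yellow look-alike of the medium alone. What is shaped like the muller but blue or green is not meant.

How it is judged:
By the outcome, as a careful person would: the job done as asked, in the order asked, and still so for the second after the job is handed in, with the robot touching nothing.
It also fails if it takes over 120 s, if anything falls off the work surface, if the arm or the gripper's body presses on something with over 40 N, if the wrist force passes 120 N, or if a joint passes its speed limit or range.

### The arm

A 6-joint arm with a two-finger parallel gripper is mounted at the origin on a cart in front of the work surface, level with it; the furniture and walls round the work are solid. World frame = base frame: x ahead of the robot, y to its left, z up, the work surface at z = 0. Lengths are in m, angles in rad, forces in N, time in s.
With the tool pointing down it reaches from about 0.25 to 0.775 m from the base axis. Payload 4 kg.
Tool frame: the origin (TCP) lies between the finger pads; the fingertips stand 25 mm ahead of it and the grasp point (between the pads) lies 6 mm ahead of it (robot.tip_reach is the z of the fingertips in the tool frame, in m); z points along the fingers, y is the line along which they close (so a half turn about z gives the same grasp; the last joint's range is limited). The gripper opens to 94 mm and grips with 3 to 60 N. Pads are 16 mm wide; open, the fingers measure 119 mm over their backs; the gripper's body (75 mm by 177 mm) begins 78 mm behind the grasp point.
Start: joints at [1.136, 0.087, 1.371, -0, 1.684, -0.103], TCP at [0.179, 0.52, 0.231] pointing down, gripper open.
Joint ranges: [-3.1, 3.1], [-0.76, 2.03], [0.27, 2.55], [-1.08, 4.22], [0.17, 2.65], [-2.57, 2.57]. Speed limits (rad/s): [2.79, 2.79, 3.14, 3.14, 3.14, 3.14].

### API

Orientations are given as [roll, pitch, yaw] about the fixed x, y, z axes, in that order (R = Rz(yaw) Ry(pitch) Rx(roll)).
In Python, from bench import robot gives the robot as it stands. The module is installed in compiled form; this text tells all that it offers.
- The arm moves only by the shell command python3 -m handwheel 'ROWS'. ROWS is JSON, a list of rows, each a list of 3 entries, a list of its own where there are three numbers: the turn, a rotation vector about the world's x, y, z in units of 90 degrees (1.0 is 90 degrees), then the shift along the world's x, y, z in units of 0.05 m (1.0 is 0.05 m), then the closure, from 0 (fully open) to 1 (shut). A call has 1 to 5 rows; each row shifts and turns the commanded pose from where the row before left it; what a row does not reach is not made up. A row lasts 1/10 s, in which the tool goes at most 50 mm and 8.59 degrees, less where a joint would pass 70% of its speed; a pose out of reach is approached as far as the arm can. A call with a number of a shift or a turn outside -1 to 1 is refused whole. A call with a gripper value outside its range is refused whole. The fingers move at their own pace and stop on an object; the grip force is fixed at half the most. Time passes only in rows, so rows that do not move let the fingers close. It gives the time, the measured TCP pose, the force, the opening and the grip force at its end, in the units of the state.
- robot.get_obs(): the state, without advancing time (a new reading comes with each control period).
- robot.snapshot(name): name is "scene" or "top" or "wrist"; returns (picture, depth): 384x512x3 uint8, red, green, blue; 384x512 float32, m along the optical axis (not along the pixel's ray), 0 where there is no reading.
- robot.calibration(name): a dict with "mtx" (3x3 intrinsics, pixels), "extrinsics" (4x4, takes a point from camera to world coordinates); the wrist camera has in their place "hand_eye" (4x4, takes a point from camera to tool coordinates, whose origin is the TCP and whose axes are the flange's). Camera axes: x right, y down, z forward; pixel columns grow to the right and rows downward; lengths in m; the calibration is good to about 2 mm. A picture is of the moment at which its call begins: read the wrist's pose just before it. calibration takes no time and is no camera call.
- robot.close_job(): hands the job in; it is judged then, once.
Trained networks look in the newest picture that a camera, given by its name, has taken for a name from the list of things; names that differ only in an ending like _2 or _b are one class to them, and where a whole thing is asked for, a point or a joint stands for the part that bears it (a point fixed in the world has none). Each returns a list of dicts, best first, with "p" (0 to 1); they miss things now and then, are a little off and sometimes report something else, mostly with a low value. They report only what shows in the picture. A call takes as long as a camera call. They do not tell look-alikes from the thing itself.
- robot.boxes_of(query, camera): "bbox" ([left, top, right, bottom] in pixels, round what is visible of it).
The state is a dict: "time": time; "joint_positions": joint angles; "qvel": joint speeds; "joint_torque": joint torques, N m; "tool_pos": TCP position; "ee_rot": TCP orientation; "wrist_force": force on the tool from outside, world axes, zero at the start; "wrist_torque": the same for the moment, N m; "width": finger opening in m; "finger_force": force on a finger pad.
Only numpy, scipy, OpenCV 4.12 (cv2) and the standard library are available. Lean on these libraries where they do the work, as an engineer would, in place of code of your own. Each camera call takes 0.05 s, during which the arm holds its last target. There are 200 camera calls.

## Working session

There is one attempt and no reset: what is moved stays moved. The work goes in short steps, Python scripts to look and compute and a shell command to move; the robot and the scene stay as the last step left them, time stands still between calls to the robot, and variables do not carry over. Pictures are saved under pics/ and viewed, at most 14 in all, crops included, and the job is handed in when it is done.

```bash
mkdir -p pics; python3 - <<'E'
from bench import robot
import cv2, numpy as np
o=robot.get_obs(); print(o['time'],o['tool_pos'],o['ee_rot'],o['width'])
ims=[]
for n in ('scene','top'):
    p,d=robot.snapshot(n); np.savez(f'{n}.npz',p=p,d=d)
    cv2.imwrite(f'pics/{n}0.png',p[:,:,::-1])
    for q in ('medium','jar','tin','muller','rack','board'):
        print(n,q,[(np.round(b['bbox']).astype(int).tolist(),round(b['p'],2)) for b in robot.boxes_of(q,n)][:4])
E
```

```text
0.0 [0.17896941 0.51954546 0.22931603] [-3.13943296e+00 -1.93491851e-04  2.80978149e+00] 0.09400215307851334
scene medium [([166, 217, 187, 255], 0.96), ([220, 151, 234, 189], 0.74), ([136, 194, 160, 232], 0.72)]
scene jar [([189, 173, 213, 210], 0.58)]
scene tin [([266, 126, 281, 159], 0.9)]
scene muller [([206, 294, 236, 338], 0.89), ([239, 136, 262, 176], 0.77), ([311, 135, 336, 170], 0.75)]
scene rack [([227, 173, 355, 288], 0.77)]
scene board []
top medium [([157, 116, 177, 143], 0.92), ([245, 134, 265, 160], 0.84), ([153, 160, 178, 185], 0.58)]
top jar [([205, 130, 232, 162], 0.59), ([278, 142, 306, 170], 0.23)]
top tin [([320, 138, 344, 169], 0.95)]
top muller [([243, 134, 262, 162], 0.74), ([119, 244, 154, 268], 0.73), ([279, 140, 305, 168], 0.66)]
top rack [([170, 220, 344, 268], 0.82)]
top board [([198, 134, 348, 182], 0.63)]
```

View pics/scene0.png

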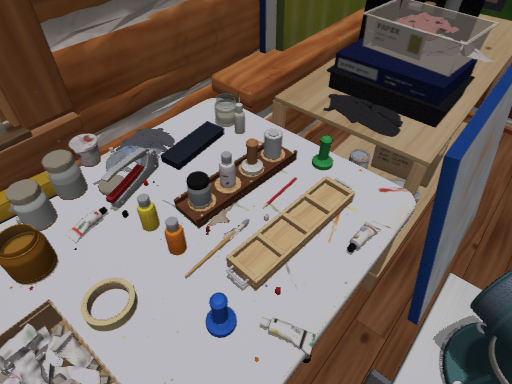

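View pics/top0.png

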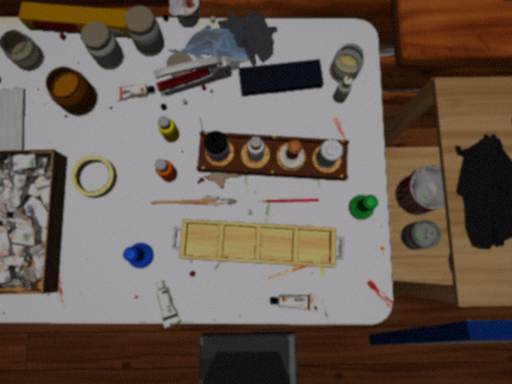

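The top view shows the board at about (273,156), with the jar (217,147), white bottle (256,150), muller (291,153) and tin (329,153) from left to right. The rack is at about (258,242). The orange, yellow, blue and green things are look-alikes. In reverse order, the jar goes to the rightmost pocket, then bottle, muller, and the tin at the left end.

```bash
cat > h.py <<'E'
import numpy as np, cv2
from bench import robot
def cloud(name,p,d,T=None):
    c=robot.calibration(name); K=np.array(c['mtx']); 
    T=np.array(c['extrinsics']) if T is None else T
    v,u=np.mgrid[:d.shape[0],:d.shape[1]]
    P=np.stack([(u-K[0,2])/K[0,0]*d,(v-K[1,2])/K[1,1]*d,d],-1)
    W=P@T[:3,:3].T+T[:3,3]; W[d<=0]=np.nan
    return W
E
python3 - <<'E'
from h import *
z=np.load('top.npz'); p,d=z['p'],z['d']; W=cloud('top',p,d)
print('cam',np.round(np.array(robot.calibration('top')['extrinsics']),3).tolist())
print('table z',np.nanmedian(W[200:215,60:140,2]))
def rect(name,box,zlo,zhi):
    l,t,r,b=box; w=W[t:b,l:r].reshape(-1,3); m=(w[:,2]>zlo)&(w[:,2]<zhi); q=w[m]
    R=cv2.minAreaRect((q[:,:2]*1000).astype(np.float32)); print(name,m.sum(),R,'zmax',np.nanmax(w[:,2]))
rect('board',(190,125,356,188),.012,.040)
rect('rack',(176,212,338,275),.010,.040)
w=W[125:188,190:356].reshape(-1,3)
for n,(l,t,r,b),h in (('jar',(200,125,236,175),.099),('medium',(238,128,272,175),.118),('muller',(276,132,310,175),.115),('tin',(313,132,348,172),.094)):
    q=W[t:b,l:r].reshape(-1,3); q=q[(q[:,2]>h-.012)]
    if len(q): print(n,len(q),np.round(q.min(0),3),np.round(q.max(0),3),'mid',np.round((q.min(0)+q.max(0))/2,3))
E
```

```text
cam [[-0.016, -0.982, 0.186, 0.404], [-1.0, 0.016, -0.005, -0.025], [0.002, -0.186, -0.983, 0.941], [0.0, 0.0, 0.0, 1.0]]
table z -2.1476462672698204e-06
board 4083 ((658.9758911132812, -73.34335327148438), (352.8070983886719, 114.28302001953125), 87.18869018554688) zmax 0.12227589950709394
rack 6225 ((468.64117431640625, -33.7353515625), (134.52284240722656, 364.20098876953125), 1.856499433517456) zmax 0.03721611409161529
jar 437 [0.653 0.029 0.088] [0.703 0.08  0.103] mid [0.678 0.055 0.095]
medium 118 [ 0.657 -0.044  0.106] [ 0.681 -0.022  0.122] mid [ 0.669 -0.033  0.114]
muller 170 [ 0.645 -0.132  0.103] [ 0.676 -0.101  0.119] mid [ 0.661 -0.116  0.111]
tin 405 [ 0.634 -0.222  0.082] [ 0.682 -0.174  0.099] mid [ 0.658 -0.198  0.091]
```

```bash
python3 - <<'E'
from h import *
from scipy.optimize import minimize
z=np.load('top.npz'); p,d=z['p'],z['d']; W=cloud('top',p,d)
w=W[212:275,176:338].reshape(-1,3)
floor=w[(w[:,2]>.013)&(w[:,2]<.022)]; q=w[(w[:,2]>.027)&(w[:,2]<.040)]
print(len(floor),len(q),q.min(0),q.max(0))
for a in (q,floor): print(cv2.minAreaRect((a[:,:2]*1000).astype(np.float32)))
# template fit: wall tops must lie outside pockets and within outline
wt=q
def cost(v):
    x,y,t=v; c,s=np.cos(t),np.sin(t)
    def loc(a): e=a[:,:2]-[x,y]; return e@np.array([[c,-s],[s,c]])
    L=loc(wt); yc=np.array([-.126,-.042,.042,.126])
    inp=np.minimum(.036-abs(L[:,:1]),.036-abs(L[:,1:]-yc)).max(1)
    out=np.maximum(abs(L[:,0])-.044,abs(L[:,1])-.174)
    F=loc(floor); off=-np.minimum(.036-abs(F[:,:1]),.036-abs(F[:,1:]-yc)).max(1)
    h=lambda e:np.minimum(np.clip(e,0,None),.008).sum()
    return h(inp)+h(out)+h(off)
best=min((minimize(cost,[x,y,t],method='Nelder-Mead',options=dict(initial_simplex=[[x,y,t],[x+.01,y,t],[x,y+.01,t],[x,y,t+.05]])) for x in (.46,.475) for y in (-.045,-.025) for t in (-.1,-.03,.04)),key=lambda r:r.fun)
print(best.x,best.fun); x,y,t=best.x
for yc in (.126,.042,-.042,-.126): print('pocket',yc,np.round([x-np.sin(t)*yc,y+np.cos(t)*yc],4))
E
```

```text
4082 2015 [ 0.40686132 -0.21058985  0.02701842] [0.51912037 0.14167428 0.03721611]
((462.90191650390625, -34.93646240234375), (348.4313049316406, 88.25833892822266), 85.8064193725586)
((467.42974853515625, -33.76734924316406), (131.36961364746094, 364.20098876953125), 1.952257752418518)
[ 0.46282975 -0.03491092 -0.07343131] 0.35946635474463773
pocket 0.126 [0.4721 0.0907]
pocket 0.042 [0.4659 0.007 ]
pocket -0.042 [ 0.4597 -0.0768]
pocket -0.126 [ 0.4536 -0.1606]
```

```bash

python3 -m handwheel '[[[0,0,-0.0554],[0.665,-0.62,0],0],[[0,0,-0.0554],[0.665,-0.62,0],0],[[0,0,-0.0554],[0.665,-0.62,0],0],[[0,0,-0.0554],[0.665,-0.62,0],0],[[0,0,-0.0554],[0.665,-0.62,0],0]]'
python3 -m handwheel '[[[0,0,-0.0554],[0.665,-0.62,0],0],[[0,0,-0.0554],[0.665,-0.62,0],0],[[0,0,-0.0554],[0.665,-0.62,0],0],[[0,0,-0.0554],[0.665,-0.62,0],0],[[0,0,-0.0554],[0.665,-0.62,0],0]]'
python3 -m handwheel '[[[0,0,-0.0554],[0.665,-0.62,0],0],[[0,0,-0.0554],[0.665,-0.62,0],0],[[0,0,-0.0554],[0.665,-0.62,0],0],[[0,0,-0.0554],[0.665,-0.62,0],0],[[0,0,-0.0554],[0.665,-0.62,0],0]]'
python3 -m handwheel '[[[0,0,0],[0,0,0],0],[[0,0,0],[0,0,0],0]]'
python3 - <<'E'
from h import *
from scipy.spatial.transform import Rotation as R
o=robot.get_obs(); p,d=robot.snapshot('wrist'); cv2.imwrite('pics/w0.png',p[:,:,::-1])
T=np.eye(4);T[:3,:3]=R.from_euler('xyz',o['ee_rot']).as_matrix();T[:3,3]=o['tool_pos']
W=cloud('wrist',p,d,T@np.array(robot.calibration('wrist')['hand_eye']))
print(o['tool_pos'],o['ee_rot'],o['joint_positions'])
for n,c,h in (('jar',(.678,.055),.099),('medium',(.669,-.033),.118),('muller',(.661,-.116),.115)):
    q=W.reshape(-1,3); q=q[(np.hypot(q[:,0]-c[0],q[:,1]-c[1])<.04)&(abs(q[:,2]-h)<.012)]
    if len(q): print(n,len(q),q.min(0),q.max(0),(q.min(0)+q.max(0))/2)
E
```

```text
time: 1.2
tool_pos: [0.3464, 0.3637, 0.2308]
ee_rot: [3.141, 0.0, 2.372]
wrist_force: [0.7, 0.9, 0.7]
width: 0.0938
finger_force: 0.0
time: 1.7
tool_pos: [0.5128, 0.2085, 0.2307]
ee_rot: [3.141, -0.0, 1.936]
wrist_force: [0.2, -0.2, -0.5]
width: 0.0942
finger_force: 0.0
time: 2.2
tool_pos: [0.6791, 0.0536, 0.2305]
ee_rot: [3.141, -0.0, 1.501]
wrist_force: [-0.1, 0.9, 0.4]
width: 0.0939
finger_force: 0.0
time: 2.4
tool_pos: [0.6782, 0.0542, 0.2292]
ee_rot: [-3.139, -0.0, 1.503]
wrist_force: [-0.4, 0.1, 0.5]
width: 0.0941
finger_force: 0.0
[0.6781816  0.05415073 0.22917125] [-3.13949042e+00 -3.64821660e-04  1.50331587e+00] [-3.85112921e-03  3.85865858e-01  1.01314447e+00  5.05374885e-04
  1.74465708e+00  6.37158523e-02]
jar 2637 [0.65391793 0.02802319 0.08706265] [0.7043887  0.07927973 0.10262906] [0.67915331 0.05365146 0.09484586]
medium 319 [ 0.65947975 -0.03048869  0.10603624] [ 0.68294517 -0.02067167  0.12123578] [ 0.67121246 -0.02558018  0.11363601]
muller 468 [ 0.64712347 -0.11686501  0.10303414] [ 0.67805133 -0.1006883   0.11640788] [ 0.6625874  -0.10877666  0.10972101]
```

View pics/w0.png

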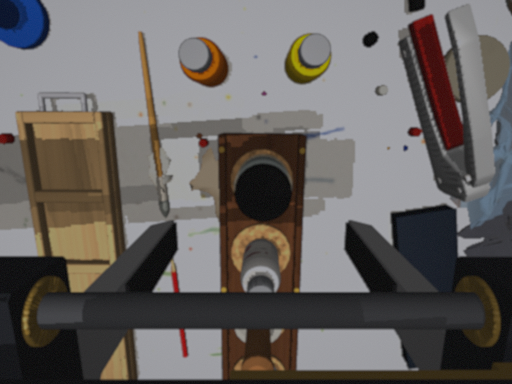

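The wrist view agrees: the jar is at (262,185) and the bottle at (262,260). The jar's measured centre is (0.679, 0.054), and its top height fits.

```bash

python3 -m handwheel '[[[0,0,0],[0.02,-0.01,-0.8],0],[[0,0,0],[0,0,-0.8],0],[[0,0,0],[0,0,-0.8],0],[[0,0,0],[0,0,-0.8],0],[[0,0,0],[0,0,0],0]]'
python3 -m handwheel '[[[0,0,0],[0,0,0],1],[[0,0,0],[0,0,0],1],[[0,0,0],[0,0,0],1],[[0,0,0],[0,0,0],1],[[0,0,0],[0,0,0],1]]'
python3 -m handwheel '[[[0,0,0],[0,0,0],1],[[0,0,0],[0,0,0],1],[[0,0,0],[0,0,0.3],1],[[0,0,0],[0,0,0.7],1],[[0,0,0],[0,0,0.7],1]]'
```

```text
time: 2.95
tool_pos: [0.6733, 0.0562, 0.0636]
ee_rot: [-3.128, 0.001, 1.507]
wrist_force: [-1.3, 0.7, -0.7]
width: 0.0942
finger_force: 0.0
time: 3.45
tool_pos: [0.6796, 0.0545, 0.0721]
ee_rot: [3.139, -0.0, 1.504]
wrist_force: [-0.2, 0.4, 0.5]
width: 0.0574
finger_force: 0.0
time: 3.95
tool_pos: [0.6774, 0.0545, 0.1543]
ee_rot: [-3.136, 0.0, 1.504]
wrist_force: [0.5, -0.5, -2.6]
width: 0.0549
finger_force: 30.0
```

```bash

python3 -m handwheel '[[[0,0,0],[0,0,0.6],1],[[0,0,0],[-0.3,-0.3,0.2],1],[[0,0,0],[-0.6,-0.57,0],1],[[0,0,0],[-0.6,-0.57,0],1],[[0,0,0],[-0.6,-0.57,0],1]]'
python3 -m handwheel '[[[0,0,0],[-0.6,-0.57,0],1],[[0,0,0],[-0.6,-0.57,0],1],[[0,0,0],[-0.6,-0.57,0],1],[[0,0,0],[-0.4,-0.36,0],1],[[0,0,0],[-0.2,-0.2,0],1]]'
python3 -m handwheel '[[[0,0,0],[0,0,0],1],[[0,0,0],[0,0,0],1],[[0,0,0],[0,0,0],1],[[0,0,0],[0,0,0],1]]'
cat > look.py <<'E'
import sys
from h import *
from scipy.spatial.transform import Rotation as R
def wrist(name=None):
    o=robot.get_obs(); p,d=robot.snapshot('wrist')
    if name: cv2.imwrite(f'pics/{name}.png',p[:,:,::-1])
    T=np.eye(4);T[:3,:3]=R.from_euler('xyz',o['ee_rot']).as_matrix();T[:3,3]=o['tool_pos']
    return cloud('wrist',p,d,T@np.array(robot.calibration('wrist')['hand_eye']))
def rackfit(W,prior=(.4629,-.0349,-.0733)):
    w=W.reshape(-1,3); x,y,t=prior; c,s=np.cos(t),np.sin(t)
    L=(w[:,:2]-[x,y])@np.array([[c,-s],[s,c]])
    m=(abs(L[:,0])<.06)&(abs(L[:,1])<.174)&(w[:,2]>.026)&(w[:,2]<.038); a=L[m]
    return a,m
E
python3 - <<'E'
from look import *
W=wrist('w1')
a,m=rackfit(W)
print(len(a)); 
for lo,hi in ((-.17,-.09),(-.08,0),(0,.08),(.09,.17)):
    b=a[(a[:,1]>lo)&(a[:,1]<hi)]
    if len(b)>20: print(lo,hi,len(b),'x ext',np.percentile(b[:,0],[1,99]).round(4))
print('y ext',a[:,1].min(),a[:,1].max())
h,e=np.histogram(a[abs(a[:,0])<.03][:,1],bins=np.arange(-.18,.181,.004)); print([(round(v,3),n) for v,n in zip(e,h) if n])
E
```

```text
time: 4.45
tool_pos: [0.5722, -0.0467, 0.195]
ee_rot: [-3.14, 0.0, 1.505]
wrist_force: [1.0, -0.8, -2.9]
width: 0.0549
finger_force: 30.0
time: 4.95
tool_pos: [0.4519, -0.1605, 0.1954]
ee_rot: [-3.14, -0.0, 1.502]
wrist_force: [0.0, -1.2, -3.1]
width: 0.0549
finger_force: 30.0
time: 5.35
tool_pos: [0.4547, -0.1587, 0.1953]
ee_rot: [-3.141, -0.0, 1.506]
wrist_force: [-0.6, -0.9, -3.6]
width: 0.0552
finger_force: 30.0
6150
-0.17 -0.09 1095 x ext [-0.0432  0.0442]
-0.08 0 2645 x ext [-0.043  0.044]
0 0.08 1414 x ext [-0.043   0.0442]
y ext -0.1556472453555119 0.039657186001345844
[(np.float64(-0.092), np.int64(159)), (np.float64(-0.088), np.int64(291)), (np.float64(-0.084), np.int64(263)), (np.float64(-0.08), np.int64(128)), (np.float64(-0.008), np.int64(308)), (np.float64(-0.004), np.int64(327)), (np.float64(0.0), np.int64(325)), (np.float64(0.004), np.int64(75))]
```

View pics/w1.png

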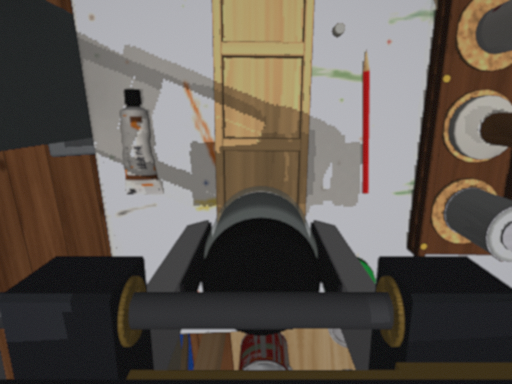

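The rack fit holds from near: the walls are within about 1.5 mm of the estimate. The carried jar is at (262,250), over the empty end pocket.

```bash

python3 -m handwheel '[[[0,0,0],[-0.02,-0.06,-0.6],1],[[0,0,0],[0,0,-0.6],1],[[0,0,0],[0,0,-0.6],1],[[0,0,0],[0,0,-0.4],1],[[0,0,0],[0,0,-0.2],1]]'
python3 -m handwheel '[[[0,0,0],[0,0,0],1],[[0,0,0],[0,0,0],1],[[0,0,0],[0,0,-0.06],1],[[0,0,0],[0,0,-0.06],1],[[0,0,0],[0,0,0],1]]'
```

```text
time: 5.9
tool_pos: [0.4519, -0.1613, 0.073]
ee_rot: [-3.138, -0.002, 1.505]
wrist_force: [0.5, 1.3, -2.7]
width: 0.0553
finger_force: 30.0
time: 6.4
tool_pos: [0.453, -0.1625, 0.0697]
ee_rot: [3.141, 0.0, 1.504]
wrist_force: [0.1, -0.6, -4.1]
width: 0.0553
finger_force: 30.0
```

```bash

python3 -m handwheel '[[[0,0,0],[0,0,-0.04],1],[[0,0,0],[0,0,0],1],[[0,0,0],[0,0,0],1]]'
python3 -m handwheel '[[[0,0,0],[0,0,-0.03],1],[[0,0,0],[0,0,0],1],[[0,0,0],[0,0,0],1]]'
python3 -m handwheel '[[[0,0,0],[0,0,-0.02],1],[[0,0,0],[0,0,0],1],[[0,0,0],[0,0,0],1]]'
```

```text
time: 6.7
tool_pos: [0.4529, -0.1625, 0.0675]
ee_rot: [3.141, 0.0, 1.504]
wrist_force: [-0.0, 0.2, -2.3]
width: 0.0544
finger_force: 30.0
time: 7.0
tool_pos: [0.4529, -0.1625, 0.0659]
ee_rot: [-3.142, -0.0, 1.504]
wrist_force: [-1.5, -0.2, -2.7]
width: 0.0552
finger_force: 30.0
time: 7.3
tool_pos: [0.453, -0.1625, 0.0658]
ee_rot: [3.141, 0.0, 1.504]
wrist_force: [-3.0, 1.8, 4.6]
width: 0.0549
finger_force: 30.0
```

```bash

python3 -m handwheel '[[[0,0,0],[0,0,0],0],[[0,0,0],[0,0,0],0],[[0,0,0],[0,0,0],0],[[0,0,0],[0,0,0],0],[[0,0,0],[0,0,0],0]]'
python3 -m handwheel '[[[0,0,0],[0,0,0.4],0],[[0,0,0],[0,0,0.7],0],[[0,0,0],[0,0,0.8],0],[[0,0,0],[0,0,0.7],0],[[0,0,0],[0.35,0.2,0],0]]'
python3 -m handwheel '[[[0,0,0],[0.7,0.41,0],0],[[0,0,0],[0.7,0.41,0],0],[[0,0,0],[0.7,0.41,0],0],[[0,0,0],[0.7,0.41,0],0],[[0,0,0],[0.7,0.41,0],0]]'
python3 -m handwheel '[[[0,0,0],[0.4,0.24,0],0],[[0,0,0],[0.1,0.08,0],0],[[0,0,0],[0,0,0],0],[[0,0,0],[0,0,0],0],[[0,0,0],[0,0,0],0]]'
python3 - <<'E'
from look import *
W=wrist('w2'); q0=W.reshape(-1,3); print(robot.get_obs()['tool_pos'])
for n,c,h in (('medium',(.671,-.033),.118),('muller',(.662,-.116),.115),('tin',(.658,-.198),.094)):
    q=q0[(np.hypot(q0[:,0]-c[0],q0[:,1]-c[1])<.04)&(abs(q0[:,2]-h)<.008)]
    if len(q): print(n,len(q),q.min(0).round(4),q.max(0).round(4),((q.min(0)+q.max(0))/2).round(4))
p,d=robot.snapshot('top'); q0=cloud('top',p,d).reshape(-1,3)
q=q0[(np.hypot(q0[:,0]-.453,q0[:,1]+.162)<.05)&(abs(q0[:,2]-.093)<.012)]
print('jar',len(q),q.min(0),q.max(0),((q.min(0)+q.max(0))/2))
E
```

```text
time: 7.8
tool_pos: [0.453, -0.1625, 0.0649]
ee_rot: [3.141, -0.0, 1.504]
wrist_force: [0.8, 0.1, -0.5]
width: 0.0915
finger_force: 0.0
time: 8.3
tool_pos: [0.4725, -0.1545, 0.2018]
ee_rot: [3.13, 0.005, 1.502]
wrist_force: [-0.3, 0.2, 0.4]
width: 0.0942
finger_force: 0.0
time: 8.8
tool_pos: [0.6468, -0.049, 0.1947]
ee_rot: [3.142, 0.0, 1.505]
wrist_force: [-0.5, -0.5, 0.9]
width: 0.0939
finger_force: 0.0
time: 9.3
tool_pos: [0.6696, -0.0349, 0.1955]
ee_rot: [3.141, 0.0, 1.503]
wrist_force: [0.7, 1.1, -0.3]
width: 0.0937
finger_force: 0.0
[ 0.66968018 -0.03489146  0.19558188]
medium 987 [ 0.6586 -0.0461  0.1101] [ 0.6832 -0.021   0.1212] [ 0.6709 -0.0336  0.1157]
muller 71 [ 0.6544 -0.105   0.1071] [ 0.6727 -0.1009  0.1116] [ 0.6636 -0.1029  0.1093]
tin 772 [ 0.636  -0.1944  0.0861] [ 0.6817 -0.1737  0.0982] [ 0.6589 -0.184   0.0921]
jar 475 [ 0.42744772 -0.18649025  0.08143536] [ 0.4754544  -0.13699905  0.09705844] [ 0.45145106 -0.16174465  0.0892469 ]
```

```bash

python3 -m handwheel '[[[0,0,0],[0.02,0.03,-0.6],0],[[0,0,0],[0,0,-0.6],0],[[0,0,0],[0,0,-0.6],0],[[0,0,0],[0,0,-0.4],0],[[0,0,0],[0,0,-0.2],0]]'
python3 -m handwheel '[[[0,0,0],[0,0,0],0],[[0,0,0],[0,0,0],0],[[0,0,0],[0,0,0],1],[[0,0,0],[0,0,0],1],[[0,0,0],[0,0,0],1]]'
python3 -m handwheel '[[[0,0,0],[0,0,0],1],[[0,0,0],[0,0,0],1],[[0,0,0],[0,0,0],1],[[0,0,0],[0,0,0],1],[[0,0,0],[0,0,0],1]]'
python3 -m handwheel '[[[0,0,0],[0,0,0],1],[[0,0,0],[0,0,0],1],[[0,0,0],[0,0,0.4],1],[[0,0,0],[0,0,0.4],1],[[0,0,0],[0,0,0.4],1]]'
```

```text
time: 9.9
tool_pos: [0.6696, -0.0328, 0.0724]
ee_rot: [-3.137, -0.0, 1.504]
wrist_force: [0.4, -0.2, 0.4]
width: 0.0944
finger_force: 0.0
time: 10.4
tool_pos: [0.672, -0.0325, 0.0763]
ee_rot: [3.139, 0.0, 1.505]
wrist_force: [-0.2, 0.1, -1.1]
width: 0.0732
finger_force: 0.0
time: 10.9
tool_pos: [0.6714, -0.0325, 0.0749]
ee_rot: [-3.142, -0.0, 1.504]
wrist_force: [0.7, -0.2, 0.4]
width: 0.038
finger_force: 30.0
time: 11.4
tool_pos: [0.671, -0.0324, 0.1349]
ee_rot: [-3.14, -0.0, 1.504]
wrist_force: [0.5, -0.5, -1.4]
width: 0.0384
finger_force: 30.0
```

```bash

python3 -m handwheel '[[[0,0,0],[0,0,0.7],1],[[0,0,0],[0,0,0.5],1],[[0,0,0],[-0.35,-0.07,0],1],[[0,0,0],[-0.65,-0.14,0],1],[[0,0,0],[-0.65,-0.14,0],1]]'
python3 -m handwheel '[[[0,0,0],[-0.65,-0.14,0],1],[[0,0,0],[-0.65,-0.14,0],1],[[0,0,0],[-0.65,-0.14,0],1],[[0,0,0],[-0.45,-0.1,0],1],[[0,0,0],[-0.17,-0.03,0],1]]'
python3 -m handwheel '[[[0,0,0],[0,0,0],1],[[0,0,0],[0,0,0],1],[[0,0,0],[0,0,0],1]]'
python3 -m handwheel '[[[0,0,0],[0,0,-0.6],1],[[0,0,0],[0,0,-0.6],1],[[0,0,0],[0,0,-0.6],1],[[0,0,0],[0,0,-0.35],1],[[0,0,0],[0,0,-0.15],1]]'
python3 -m handwheel '[[[0,0,0],[0,0,0],1],[[0,0,0],[0,0,0],1],[[0,0,0],[0,0,-0.06],1],[[0,0,0],[0,0,-0.03],1],[[0,0,0],[0,0,0],1]]'
```

```text
time: 11.9
tool_pos: [0.588, -0.05, 0.1945]
ee_rot: [-3.141, 0.0, 1.505]
wrist_force: [-0.0, 1.0, -1.9]
width: 0.0379
finger_force: 30.0
time: 12.4
tool_pos: [0.4586, -0.0777, 0.1951]
ee_rot: [-3.142, 0.0, 1.503]
wrist_force: [-0.3, 0.1, -1.1]
width: 0.0381
finger_force: 30.0
time: 12.7
tool_pos: [0.4613, -0.0773, 0.1949]
ee_rot: [3.141, -0.0, 1.505]
wrist_force: [0.2, -0.1, -1.2]
width: 0.0383
finger_force: 30.0
time: 13.2
tool_pos: [0.4596, -0.0768, 0.0773]
ee_rot: [-3.137, -0.001, 1.505]
wrist_force: [0.9, -0.1, -0.5]
width: 0.0382
finger_force: 30.0
time: 13.7
tool_pos: [0.4606, -0.0776, 0.0759]
ee_rot: [3.141, 0.0, 1.504]
wrist_force: [0.6, 0.5, -1.4]
width: 0.0381
finger_force: 30.0
```

```bash

python3 -m handwheel '[[[0,0,0],[0,0,-0.06],1],[[0,0,0],[0,0,-0.03],1],[[0,0,0],[0,0,0],1],[[0,0,0],[0,0,0],1]]'
python3 -m handwheel '[[[0,0,0],[0,0,-0.03],1],[[0,0,0],[0,0,0],1],[[0,0,0],[0,0,0],1]]'
python3 -m handwheel '[[[0,0,0],[0,0,-0.02],1],[[0,0,0],[0,0,0],1],[[0,0,0],[0,0,0],1]]'
```

```text
time: 14.1
tool_pos: [0.4603, -0.0775, 0.0709]
ee_rot: [-3.142, -0.0, 1.504]
wrist_force: [-0.0, 0.2, -1.9]
width: 0.0381
finger_force: 30.0
time: 14.4
tool_pos: [0.4604, -0.0775, 0.0695]
ee_rot: [-3.142, -0.0, 1.504]
wrist_force: [-0.2, -0.1, -1.5]
width: 0.0381
finger_force: 30.0
time: 14.7
tool_pos: [0.4606, -0.0775, 0.0688]
ee_rot: [3.141, 0.0, 1.505]
wrist_force: [-1.0, 0.1, 0.9]
width: 0.0382
finger_force: 30.0
```

```bash

python3 -m handwheel '[[[0,0,0],[0,0,0],0],[[0,0,0],[0,0,0],0],[[0,0,0],[0,0,0],0],[[0,0,0],[0,0,0],0],[[0,0,0],[0,0,0],0]]'
python3 -m handwheel '[[[0,0,0],[0,0,0],0],[[0,0,0],[0,0,0.4],0],[[0,0,0],[0,0,0.7],0],[[0,0,0],[0,0,0.8],0],[[0,0,0],[0,0,0.64],0]]'
python3 -m handwheel '[[[0,0,0],[0.35,-0.07,0],0],[[0,0,0],[0.65,-0.125,0],0],[[0,0,0],[0.65,-0.125,0],0],[[0,0,0],[0.65,-0.125,0],0],[[0,0,0],[0.65,-0.125,0],0]]'
python3 -m handwheel '[[[0,0,0],[0.65,-0.125,0],0],[[0,0,0],[0.35,-0.07,0],0],[[0,0,0],[0.1,-0.015,0],0],[[0,0,0],[0,0,0],0],[[0,0,0],[0,0,0],0]]'
python3 - <<'E'
from look import *
W=wrist('w3'); q0=W.reshape(-1,3); print(robot.get_obs()['tool_pos'])
for n,c,h in (('muller',(.662,-.116),.115),('tin',(.658,-.198),.094)):
    q=q0[(np.hypot(q0[:,0]-c[0],q0[:,1]-c[1])<.04)&(abs(q0[:,2]-h)<.008)]
    if len(q): print(n,len(q),q.min(0).round(4),q.max(0).round(4),((q.min(0)+q.max(0))/2).round(4))
p,d=robot.snapshot('top'); cv2.imwrite('pics/t3.png',p[:,:,::-1]); q0=cloud('top',p,d).reshape(-1,3)
q=q0[(np.hypot(q0[:,0]-.46,q0[:,1]+.078)<.04)&(abs(q0[:,2]-.112)<.012)]
print('medium',len(q),q.min(0),q.max(0),((q.min(0)+q.max(0))/2))
E
```

```text
time: 15.2
tool_pos: [0.4604, -0.0775, 0.0685]
ee_rot: [3.142, -0.0, 1.504]
wrist_force: [0.8, 0.7, -0.6]
width: 0.0746
finger_force: 0.0
time: 15.7
tool_pos: [0.4607, -0.0776, 0.1977]
ee_rot: [3.14, 0.0, 1.505]
wrist_force: [1.1, -0.6, -0.5]
width: 0.0942
finger_force: 0.0
time: 16.2
tool_pos: [0.6092, -0.1062, 0.1954]
ee_rot: [3.142, -0.0, 1.504]
wrist_force: [0.1, 0.9, -0.5]
width: 0.0938
finger_force: 0.0
time: 16.7
tool_pos: [0.6622, -0.1163, 0.1956]
ee_rot: [-3.141, -0.0, 1.505]
wrist_force: [0.4, -0.1, 0.2]
width: 0.0938
finger_force: 0.0
[ 0.66214162 -0.11626993  0.19588776]
muller 1359 [ 0.6468 -0.1326  0.107 ] [ 0.6777 -0.1011  0.1174] [ 0.6623 -0.1168  0.1122]
tin 1074 [ 0.635  -0.1955  0.0861] [ 0.6822 -0.1743  0.0987] [ 0.6586 -0.1849  0.0924]Traceback (most recent call last):
  File "<stdin>", line 8, in <module>
    return umr_minimum(a, axis, None, out, keepdims, initial, where)
ValueError: zero-size array to reduction operation minimum which has no identity
```

View pics/t3.png

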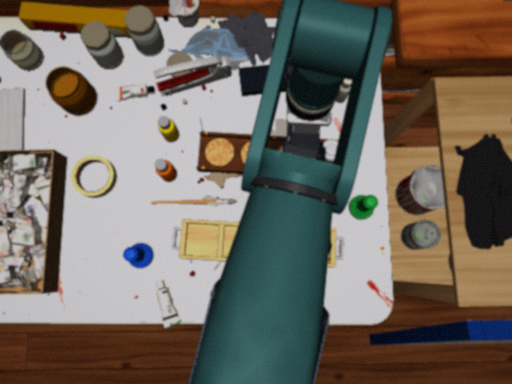

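The arm hides the tin side of the rack in this picture; the two left mats are bare at (222,153). The muller sits exactly under the tool, so I'll take it now.

```bash

python3 -m handwheel '[[[0,0,0],[0,0,-0.6],0],[[0,0,0],[0,0,-0.6],0],[[0,0,0],[0,0,-0.6],0],[[0,0,0],[0,0,-0.35],0],[[0,0,0],[0,0,-0.17],0]]'
python3 -m handwheel '[[[0,0,0],[0,0,0],0],[[0,0,0],[0,0,0],0],[[0,0,0],[0,0,0],1],[[0,0,0],[0,0,0],1],[[0,0,0],[0,0,0],1]]'
python3 -m handwheel '[[[0,0,0],[0,0,0],1],[[0,0,0],[0,0,0],1],[[0,0,0],[0,0,0],1],[[0,0,0],[0,0,0],1],[[0,0,0],[0,0,0],1]]'
python3 -m handwheel '[[[0,0,0],[0,0,0],1],[[0,0,0],[0,0,0],1],[[0,0,0],[0,0,0],1],[[0,0,0],[0,0,0],1],[[0,0,0],[0,0,0],1]]'
python3 -m handwheel '[[[0,0,0],[0,0,0.3],1],[[0,0,0],[0,0,0.4],1],[[0,0,0],[0,0,0.4],1]]'
```

```text
time: 17.3
tool_pos: [0.661, -0.116, 0.0773]
ee_rot: [-3.138, -0.001, 1.504]
wrist_force: [-0.5, -0.6, -0.3]
width: 0.094
finger_force: 0.0
time: 17.8
tool_pos: [0.6634, -0.1166, 0.0806]
ee_rot: [3.14, 0.0, 1.504]
wrist_force: [-0.2, 0.4, -0.2]
width: 0.0732
finger_force: 0.0
time: 18.3
tool_pos: [0.6629, -0.1165, 0.0794]
ee_rot: [-3.142, -0.0, 1.504]
wrist_force: [0.3, -0.5, -1.0]
width: 0.0334
finger_force: 0.0
time: 18.8
tool_pos: [0.6629, -0.1165, 0.0795]
ee_rot: [3.141, -0.0, 1.504]
wrist_force: [0.7, -0.5, -0.5]
width: 0.0305
finger_force: 30.0
time: 19.1
tool_pos: [0.6625, -0.1164, 0.1351]
ee_rot: [-3.14, -0.0, 1.504]
wrist_force: [0.4, 0.1, -2.6]
width: 0.0304
finger_force: 30.0
```

```bash

python3 -m handwheel '[[[0,0,0],[0,0,0.7],1],[[0,0,0],[0,0,0.5],1],[[0,0,0],[0,0,0],1],[[0,0,0],[0,0,0],1]]'
python3 - <<'E'
from look import *
wrist('w4')
p,d=robot.snapshot('scene'); cv2.imwrite('pics/s4.png',cv2.resize(p[80:270,150:400,::-1],None,fx=3,fy=3))
E
```

```text
time: 19.5
tool_pos: [0.6629, -0.1165, 0.1948]
ee_rot: [3.141, 0.0, 1.504]
wrist_force: [-0.2, -0.3, -2.9]
width: 0.0304
finger_force: 30.0
```

View pics/w4.png

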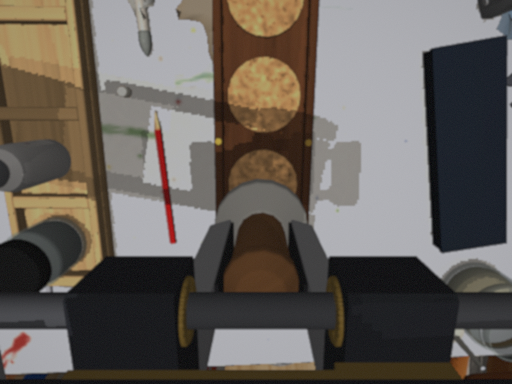

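View pics/s4.png

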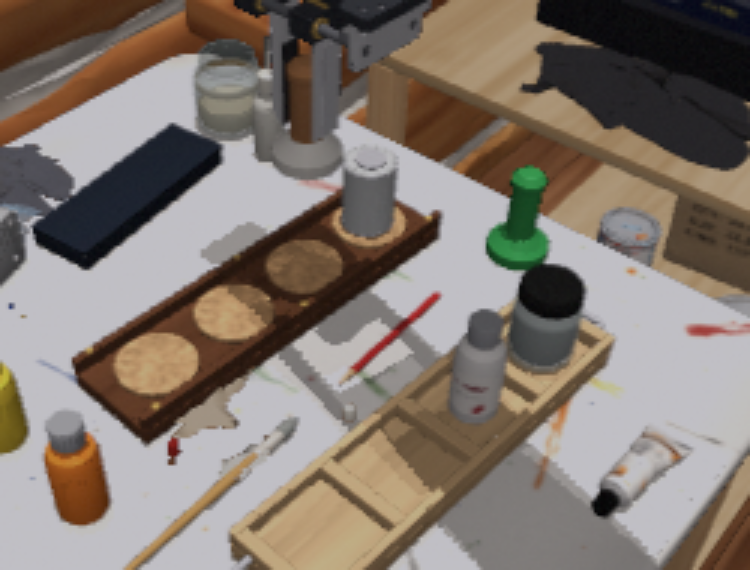

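The muller hangs upright in the fingers at scene crop (308,110). The bottle and jar stand upright in the two right pockets at (478,370) and (547,315).

```bash

python3 -m handwheel '[[[0,0,0],[-0.3,0.186,0],1],[[0,0,0],[-0.6,0.372,0],1],[[0,0,0],[-0.6,0.372,0],1],[[0,0,0],[-0.6,0.372,0],1],[[0,0,0],[-0.6,0.372,0],1]]'
python3 -m handwheel '[[[0,0,0],[-0.6,0.372,0],1],[[0,0,0],[-0.45,0.279,0],1],[[0,0,0],[-0.18,0.111,0],1],[[0,0,0],[0,0,0],1],[[0,0,0],[0,0,0],1]]'
python3 -m handwheel '[[[0,0,0],[0,0,-0.5],1],[[0,0,0],[0,0,-0.6],1],[[0,0,0],[0,0,-0.6],1],[[0,0,0],[0,0,-0.35],1],[[0,0,0],[0,0,-0.15],1]]'
python3 -m handwheel '[[[0,0,0],[0,0,0],1],[[0,0,0],[0,0,0],1],[[0,0,0],[0,0,-0.06],1],[[0,0,0],[0,0,-0.03],1],[[0,0,0],[0,0,0],1]]'
```

```text
time: 20.1
tool_pos: [0.5254, -0.0319, 0.1918]
ee_rot: [-3.137, -0.001, 1.504]
wrist_force: [0.6, 0.6, -2.5]
width: 0.0303
finger_force: 30.0
time: 20.6
tool_pos: [0.4669, 0.0049, 0.1939]
ee_rot: [-3.141, 0.0, 1.504]
wrist_force: [0.1, -0.8, -1.9]
width: 0.0305
finger_force: 30.0
time: 21.1
tool_pos: [0.4657, 0.0047, 0.0816]
ee_rot: [-3.137, 0.0, 1.503]
wrist_force: [-0.0, -0.2, -2.1]
width: 0.0307
finger_force: 30.0
time: 21.6
tool_pos: [0.4666, 0.0053, 0.0804]
ee_rot: [3.141, 0.0, 1.505]
wrist_force: [0.7, 0.2, -2.8]
width: 0.0306
finger_force: 30.0
```

```bash

python3 -m handwheel '[[[0,0,0],[0,0,-0.06],1],[[0,0,0],[0,0,-0.03],1],[[0,0,0],[0,0,0],1],[[0,0,0],[0,0,0],1]]'
python3 -m handwheel '[[[0,0,0],[0,0,-0.03],1],[[0,0,0],[0,0,0],1],[[0,0,0],[0,0,0],1]]'
python3 -m handwheel '[[[0,0,0],[0,0,-0.02],1],[[0,0,0],[0,0,0],1],[[0,0,0],[0,0,0],1]]'
```

```text
time: 22.0
tool_pos: [0.4663, 0.0053, 0.0754]
ee_rot: [-3.142, -0.0, 1.505]
wrist_force: [0.3, 0.5, -2.7]
width: 0.0308
finger_force: 30.0
time: 22.3
tool_pos: [0.4664, 0.0053, 0.074]
ee_rot: [3.142, 0.0, 1.505]
wrist_force: [0.4, -0.3, -2.3]
width: 0.0303
finger_force: 30.0
time: 22.6
tool_pos: [0.4667, 0.0053, 0.0733]
ee_rot: [3.141, 0.0, 1.504]
wrist_force: [-1.0, -0.3, -0.8]
width: 0.0304
finger_force: 30.0
```

```bash

python3 -m handwheel '[[[0,0,0],[0,0,-0.01],1],[[0,0,0],[0,0,0],1],[[0,0,0],[0,0,0],0],[[0,0,0],[0,0,0],0],[[0,0,0],[0,0,0],0]]'
python3 -m handwheel '[[[0,0,0],[0,0,0],0],[[0,0,0],[0,0,0],0],[[0,0,0],[0,0,0],0],[[0,0,0],[0,0,0],0],[[0,0,0],[0,0,0],0]]'
python3 -m handwheel '[[[0,0,0],[0,0,0.4],0],[[0,0,0],[0,0,0.7],0],[[0,0,0],[0,0,0.8],0],[[0,0,0],[0,0,0.54],0],[[0,0,0],[0.3,-0.32,0],0]]'
python3 -m handwheel '[[[0,0,0],[0.6,-0.635,0],0],[[0,0,0],[0.6,-0.635,0],0],[[0,0,0],[0.6,-0.635,0],0],[[0,0,0],[0.6,-0.635,0],0],[[0,0,0],[0.6,-0.635,0],0]]'
python3 -m handwheel '[[[0,0,0],[0.4,-0.42,0],0],[[0,0,0],[0.14,-0.155,0],0],[[0,0,0],[0,0,0],0],[[0,0,0],[0,0,0],0],[[0,0,0],[0,0,0],0]]'
python3 - <<'E'
from look import *
q0=wrist('w5').reshape(-1,3); print(robot.get_obs()['tool_pos'])
q=q0[(np.hypot(q0[:,0]-.658,q0[:,1]+.198)<.04)&(abs(q0[:,2]-.094)<.008)]
print(len(q),q.min(0).round(4),q.max(0).round(4),((q.min(0)+q.max(0))/2).round(4))
E
```

```text
time: 23.1
tool_pos: [0.4665, 0.0053, 0.0723]
ee_rot: [3.141, 0.0, 1.504]
wrist_force: [-0.2, -0.4, -0.7]
width: 0.0512
finger_force: 0.0
time: 23.6
tool_pos: [0.4664, 0.0053, 0.0725]
ee_rot: [3.141, -0.0, 1.504]
wrist_force: [0.1, 0.1, 0.4]
width: 0.0911
finger_force: 0.0
time: 24.1
tool_pos: [0.4834, -0.0099, 0.2004]
ee_rot: [3.131, -0.0, 1.507]
wrist_force: [1.2, -0.3, 0.2]
width: 0.0934
finger_force: 0.0
time: 24.6
tool_pos: [0.6325, -0.1708, 0.1943]
ee_rot: [3.142, -0.0, 1.504]
wrist_force: [0.6, 0.5, 0.4]
width: 0.0942
finger_force: 0.0
time: 25.1
tool_pos: [0.6579, -0.1968, 0.1952]
ee_rot: [3.141, -0.0, 1.506]
wrist_force: [-0.2, 0.3, -0.2]
width: 0.0938
finger_force: 0.0
[ 0.65793414 -0.19687119  0.19534078]
2917 [ 0.6343 -0.2231  0.0862] [ 0.6823 -0.1746  0.0986] [ 0.6583 -0.1988  0.0924]
```

View pics/w5.png

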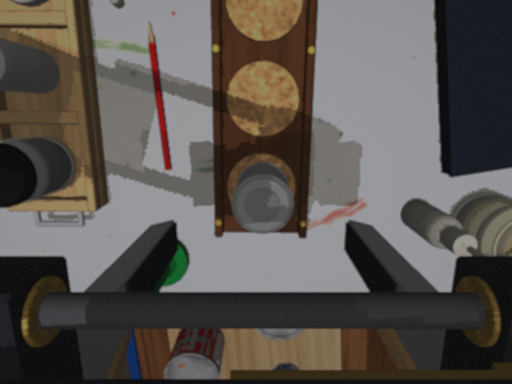

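The tin is at (262,198), standing clear, with the green look-alike well off to the side. Its measured centre is (0.658, -0.199).

```bash

python3 -m handwheel '[[[0,0,0],[0,-0.04,-0.6],0],[[0,0,0],[0,0,-0.6],0],[[0,0,0],[0,0,-0.6],0],[[0,0,0],[0,0,-0.5],0],[[0,0,0],[0,0,-0.24],0]]'
python3 -m handwheel '[[[0,0,0],[0,0,0],0],[[0,0,0],[0,0,0],0],[[0,0,0],[0,0,0],1],[[0,0,0],[0,0,0],1],[[0,0,0],[0,0,0],1]]'
python3 -m handwheel '[[[0,0,0],[0,0,0],1],[[0,0,0],[0,0,0],1],[[0,0,0],[0,0,0],1],[[0,0,0],[0,0,0],1],[[0,0,0],[0,0,0],1]]'
python3 -m handwheel '[[[0,0,0],[0,0,0.4],1],[[0,0,0],[0,0,0.6],1],[[0,0,0],[0,0,0.7],1],[[0,0,0],[0,0,0.6],1],[[0,0,0],[0,0,0.25],1]]'
python3 -m handwheel '[[[0,0,0],[0,0,0],1],[[0,0,0],[0,0,0],1]]'
```

```text
time: 25.65
tool_pos: [0.6565, -0.1986, 0.0648]
ee_rot: [-3.137, -0.001, 1.505]
wrist_force: [-1.1, 0.4, -0.1]
width: 0.0939
finger_force: 0.0
time: 26.15
tool_pos: [0.659, -0.2005, 0.0689]
ee_rot: [3.139, 0.001, 1.504]
wrist_force: [0.5, 0.3, 0.0]
width: 0.0729
finger_force: 0.0
time: 26.65
tool_pos: [0.6585, -0.2002, 0.0675]
ee_rot: [3.141, 0.0, 1.504]
wrist_force: [1.1, -1.0, -0.7]
width: 0.0475
finger_force: 30.0
time: 27.15
tool_pos: [0.6595, -0.2006, 0.1989]
ee_rot: [3.136, 0.002, 1.504]
wrist_force: [0.6, -0.7, -1.5]
width: 0.0478
finger_force: 30.0
time: 27.35
tool_pos: [0.6578, -0.1999, 0.193]
ee_rot: [-3.139, -0.001, 1.504]
wrist_force: [-0.5, 0.4, -2.1]
width: 0.0476
finger_force: 30.0
```

```bash

python3 -m handwheel '[[[0,0,0],[-0.25,0.39,0],1],[[0,0,0],[-0.5,0.775,0],1],[[0,0,0],[-0.5,0.775,0],1],[[0,0,0],[-0.5,0.775,0],1],[[0,0,0],[-0.5,0.775,0],1]]'
python3 -m handwheel '[[[0,0,0],[-0.5,0.775,0],1],[[0,0,0],[-0.5,0.775,0],1],[[0,0,0],[-0.35,0.54,0],1],[[0,0,0],[-0.12,0.18,0],1],[[0,0,0],[0,0,0],1]]'
python3 -m handwheel '[[[0,0,0],[0,0,0],1],[[0,0,0],[0,0,0],1],[[0,0,0],[0,0,0],1]]'
python3 -m handwheel '[[[0,0,0],[0,0,-0.6],1],[[0,0,0],[0,0,-0.6],1],[[0,0,0],[0,0,-0.6],1],[[0,0,0],[0,0,-0.4],1],[[0,0,0],[0,0,-0.2],1]]'
python3 -m handwheel '[[[0,0,0],[0,0,0],1],[[0,0,0],[0,0,0],1],[[0,0,0],[0,0,-0.06],1],[[0,0,0],[0,0,0],1],[[0,0,0],[0,0,0],1]]'
```

```text
time: 27.85
tool_pos: [0.5434, -0.0242, 0.1916]
ee_rot: [-3.136, -0.001, 1.504]
wrist_force: [0.3, 1.3, -1.5]
width: 0.0475
finger_force: 30.0
time: 28.35
tool_pos: [0.4711, 0.0885, 0.1932]
ee_rot: [-3.139, 0.001, 1.507]
wrist_force: [0.0, 0.1, -2.3]
width: 0.0473
finger_force: 30.0
time: 28.65
tool_pos: [0.4731, 0.0867, 0.1946]
ee_rot: [-3.141, 0.0, 1.502]
wrist_force: [-0.4, 0.1, -2.0]
width: 0.0477
finger_force: 30.0
time: 29.15
tool_pos: [0.4713, 0.0869, 0.0725]
ee_rot: [-3.137, 0.001, 1.503]
wrist_force: [-0.7, 0.7, -1.9]
width: 0.0477
finger_force: 30.0
time: 29.65
tool_pos: [0.4729, 0.0879, 0.0728]
ee_rot: [3.14, -0.0, 1.505]
wrist_force: [-0.5, -0.4, -2.5]
width: 0.0475
finger_force: 30.0
```

```bash

python3 -m handwheel '[[[0,0,0],[0,0,-0.1],1],[[0,0,0],[0,0,-0.06],1],[[0,0,0],[0,0,0],1],[[0,0,0],[0,0,0],1]]'
python3 -m handwheel '[[[0,0,0],[0,0,-0.04],1],[[0,0,0],[0,0,0],1],[[0,0,0],[0,0,0],1]]'
python3 -m handwheel '[[[0,0,0],[0,0,-0.03],1],[[0,0,0],[0,0,0],1],[[0,0,0],[0,0,0],1]]'
```

```text
time: 30.05
tool_pos: [0.4722, 0.0878, 0.0638]
ee_rot: [-3.141, 0.0, 1.505]
wrist_force: [0.9, -0.6, -1.2]
width: 0.0479
finger_force: 30.0
time: 30.35
tool_pos: [0.4724, 0.0878, 0.062]
ee_rot: [-3.142, 0.0, 1.504]
wrist_force: [-0.9, -0.2, -1.4]
width: 0.0476
finger_force: 30.0
time: 30.65
tool_pos: [0.4727, 0.0879, 0.0614]
ee_rot: [3.141, -0.0, 1.504]
wrist_force: [-1.5, -0.5, 5.1]
width: 0.0474
finger_force: 30.0
```

```bash

python3 -m handwheel '[[[0,0,0],[0,0,0],0],[[0,0,0],[0,0,0],0],[[0,0,0],[0,0,0],0],[[0,0,0],[0,0,0],0],[[0,0,0],[0,0,0],0]]'
python3 -m handwheel '[[[0,0,0],[0,0,0],0],[[0,0,0],[0,0,0.4],0],[[0,0,0],[0,0,0.8],0],[[0,0,0],[0,0,0.8],0],[[0,0,0],[0,0,0.8],0]]'
python3 -m handwheel '[[[0,0,0],[-0.2,0.5,0.4],0],[[0,0,0],[-0.3,0.8,0],0],[[0,0,0],[-0.3,0.8,0],0],[[0,0,0],[-0.3,0.8,0],0],[[0,0,0],[-0.3,0.8,0],0]]'
python3 -m handwheel '[[[0,0,0],[-0.4,0.8,0],0],[[0,0,0],[-0.4,0.8,0],0],[[0,0,0],[-0.4,0.8,0],0],[[0,0,0],[-0.2,0.4,0],0],[[0,0,0],[0,0,0],0]]'
python3 - <<'E'
from look import *
p,d=robot.snapshot('scene'); a=cv2.resize(p[80:300,180:400,::-1],None,fx=2,fy=2)
p,d=robot.snapshot('top'); b=cv2.resize(p[90:290,150:360,::-1],(462,440))
cv2.imwrite('pics/end.png',cv2.resize(np.hstack([a,b]),(800,390)))
q0=cloud('top',p,d).reshape(-1,3)
c,s=np.cos(-.0733),np.sin(-.0733)
for n,x,y,h in (('tin',.472,.089,.088),('muller',.466,.0055,.109),('medium',.46,-.078,.112),('jar',.453,-.162,.093)):
    q=q0[(np.hypot(q0[:,0]-x,q0[:,1]-y)<.042)&(abs(q0[:,2]-h)<.012)]
    if len(q):
        m=(q.min(0)+q.max(0))/2; print(n,len(q),(q.max(0)-q.min(0)).round(3),q[:,2].max().round(3),((m[:2]-[.4629,-.0349])@np.array([[c,-s],[s,c]])).round(4))
E
```

```text
time: 31.15
tool_pos: [0.4724, 0.0878, 0.0603]
ee_rot: [-3.142, 0.0, 1.504]
wrist_force: [0.8, -0.4, -0.6]
width: 0.0842
finger_force: 0.0
time: 31.65
tool_pos: [0.4721, 0.0878, 0.2018]
ee_rot: [-3.141, 0.0, 1.504]
wrist_force: [1.3, 0.5, 0.0]
width: 0.094
finger_force: 0.0
time: 32.15
tool_pos: [0.4017, 0.2742, 0.2207]
ee_rot: [3.141, -0.0, 1.504]
wrist_force: [0.2, -0.7, 0.1]
width: 0.0941
finger_force: 0.0
time: 32.65
tool_pos: [0.3307, 0.415, 0.2201]
ee_rot: [-3.141, -0.0, 1.509]
wrist_force: [0.5, 0.4, -0.6]
width: 0.094
finger_force: 0.0
tin 427 [0.046 0.047 0.017] 0.093 [-0.0007  0.125 ]
muller 183 [0.029 0.029 0.012] 0.111 [-0.0012  0.0402]
medium 119 [0.024 0.023 0.016] 0.116 [-0.001  -0.0427]
jar 473 [0.048 0.05  0.015] 0.098 [-0.0022 -0.1275]
```

View pics/end.png

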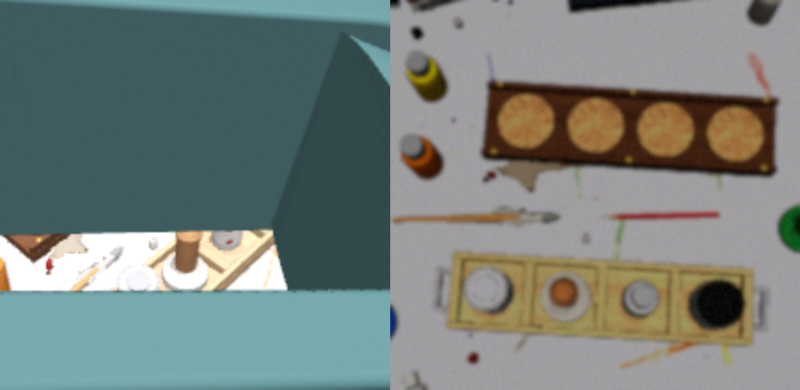

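The top view (right half) shows all four mats bare. From left to right, the rack holds the tin (488,290), muller (565,292), bottle (640,297) and jar (716,305). Each is upright and within 3 mm of its pocket centre, and the arm is clear.

```bash
python3 -c "
from bench import robot
print(robot.close_job())"
```

```text
the job is handed in; nothing more can be done
None
```

The job is handed in: tin, muller, bottle and jar stand upright from left to right in the rack, in reverse of their order on the board, and the arm was clear of everything (about 33 s on the robot clock).

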